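# Seat a seal bar in the setting jig and strap it down

### The job

Take the longer of the two aluminium seal bars out of the drying rack, lay it flat on one of its broad faces on the bed of the setting jig, and push it fully home against both the long fence and the end stop. With the bar home and let go, swing the jig's hinged strap over it until it is fully shut. Leave the short bar in its rack and do not disturb the bottle or the tape roll.

Things in the scene. Friction and masses are not known exactly. Their poses are not given: they have to be found in the camera images.
- bar: The longer aluminium seal bar, 160 x 16 x 45 mm (its x, y, z), 0.31 kg nominal, with a dark strip along the middle of both broad faces; either broad face may end up and either end may lead. Origin at the centre of the solid. It starts standing on edge (z up) in a rack groove, its bottom edge 10 mm above the table, its upper 25 mm clear of the groove walls.
- short_bar: The shorter seal bar, of the same make and section, 110 x 16 x 45 mm, on edge in the other groove; origin at its centre. It stays where it is.
- rack: Fixed grey drying rack: base plate 190 x 130 x 10 mm (x, y, z), origin at the centre of its underside. Two grooves run along its x at y = -36 and +36 mm: each 19 mm wide between walls 6 mm thick and 150 mm long whose tops are 30 mm above the table. Which bar stands in which groove varies.
- jig: Fixed setting jig: grey bed plate 150 x 250 x 12 mm (x, y, z), origin at the centre of its underside, bed top 12 mm above the table. Fence at its +x side, end stop at its +y side; the -x and -y sides are open. A bar lying home has its long side on the fence and its end on the end stop; its centre is then at x = 22.5, y = 0, z = 20 mm in this frame.
- fence (a point): Middle of the stop face of the jig's steel fence: at x = 45, y = -5, z = 18 mm in the jig's frame, looking to the jig's -x. The fence is 170 mm long (along the jig's y), 16 mm thick and stands 12 mm above the bed.
- end_stop (a point): Middle of the stop face of the jig's steel end stop: at x = 12.5, y = 80, z = 18 mm in the jig's frame, looking to the jig's -y. The stop is 55 mm long (along the jig's x), 16 mm thick and stands 12 mm above the bed.
- strap (a joint): Angle (rad) of the hinged steel strap: 0 is fully shut (level, pointing to the jig's -x across the bar, its underside 2 mm above the flat bar), about 1.57 upright, up to 2.1 leaning back; it starts open at 1.7 to 2.05 and stays where it is left (light friction, about 1 N at the tip).
- strap_hinge (a point): Point on the strap's hinge axis (parallel to the jig's y) at x = 68, y = 0, z = 32 mm in the jig's frame. Two cheeks beside it, 28 mm above the bed, are 35 to 49 mm apart (inner to outer).
- strap_tip (a point): Middle of the strap's free end, 95 mm from the hinge axis. The strap is 30 mm wide and 4 mm thick; on its underside 72 to 77 mm from the hinge axis a nose stands 9 mm down, which comes down just outside (4 mm clear of) the free long side of a bar that is home, and lands on a bar that is not.
- bottle: White plastic bottle standing on the table, 64 mm across, 170 mm tall; origin at the centre of its underside.
- tape_roll: Cardboard-coloured roll lying flat, 90 mm across, 25 mm high; origin at the centre of its underside.
Mind the look-alikes: they are no part of the job. Leave any orange look-alike of the bar alone.

How it is judged:
By the outcome, as a careful person would: the job done as asked, in the order asked, and still so for the second after the job is handed in, with the robot touching nothing.
It also fails if it takes over 72 s, if anything falls off the work surface, if the arm or the gripper's body presses on something with over 40 N, if the wrist force passes 120 N, or if a joint passes its speed limit or range.

### The arm

A 7-joint arm with a two-finger parallel gripper is mounted at the origin on the work surface. World frame = base frame: x ahead of the robot, y to its left, z up, the work surface at z = 0. Lengths are in mm, angles in rad, forces in N, time in s.
With the tool pointing down it reaches from about 350 to 900 mm from the base axis. Payload 19.9 kg.
Tool frame: the origin (TCP) lies on the centre line of the jaws, within the pads' length; the fingertips stand 22 mm ahead of it and the grasp point (between the pads) lies 3 mm ahead of it (ctrl.tip_extent is the distance from the TCP to the fingertips, in mm); x points along the fingers, z is the direction in which the jaws open and shut, and the axes are right-handed (so a half turn about x gives the same grasp; the last joint's range is limited). The gripper opens to 85 mm and grips with 20 to 120 N. Pads are 22 mm wide; open, the fingers measure 114 mm over their backs; the gripper's body (76 mm by 85 mm) begins 54 mm behind the grasp point. The pads swing forward as they close: fully open they stand 13 mm farther back than shut.
Start: joints at [-1.276, 0.417, -0.01, 1.614, 0.005, 1.111, -0.053], TCP at [206.531, 589.871, 253.26] pointing down, gripper open.
Joint ranges: [-2.81, 2.81], [-0.39, 2.02], [-1.27, 1.25], [0.06, 2.57], [-1.19, 4.33], [0.19, 2], [-2.82, 2.82]. Speed limits (rad/s): [1.89, 1.89, 2.39, 2.39, 3.01, 3.01, 3.01].

### API

Orientations are given as a unit quaternion [x, y, z, w].
In Python, from plant import ctrl gives the robot as it stands.
- The arm moves only by the shell command python3 -m creep 'ROWS'. ROWS is JSON, a list of rows, each a list of 3 entries, a list of its own where there are three numbers: the shift along the tool's x, y, z in mm, then the turn, a rotation vector about the tool's x, y, z in degrees, then the closure, from 0 (fully open) to 1 (shut). A call has 1 to 8 rows; each row shifts and turns the pose as measured when the row begins, along the tool's axes as they then stand; what a row does not reach is not made up. A row lasts 1/10 s, in which the tool goes at most 50 mm and 8.59 degrees, less where a joint would pass 70% of its speed; a pose out of reach is approached as far as the arm can. A call with a gripper value outside its range is refused whole. The fingers move at their own pace and stop on an object; the grip force is fixed at half the most. Time passes only in rows, so rows that do not move let the fingers close. It gives the time, the measured TCP pose, the force and the opening at its end, in the units of the state.
- ctrl.read_state(): the state, without advancing time (a new reading comes with each control period).
- ctrl.capture(name): name is "scene" or "side" or "wrist"; returns (picture, depth): 400x640x3 uint8, blue, green, red; 400x640 float32, mm along the optical axis (not along the pixel's ray), 0 where there is no reading.
- ctrl.camera_info(name): a dict with "fx", "fy", "cx", "cy" (pixels), "position" and "attitude" of the camera in the world. Camera axes: x right, y down, z forward; pixel columns grow to the right and rows downward; lengths in mm; the calibration is good to about 2 mm. A picture is of the moment at which its call begins: read the wrist's pose just before it. camera_info takes no time and is no camera call; for the wrist camera it gives the pose at the moment of the call.
- ctrl.job_done(): hands the job in, once; it reports no verdict.
The state is a dict: "time_s": time; "qpos": joint angles; "qvel": joint speeds; "tau": joint torques, N m; "eef_pos": TCP position; "ee_rot": TCP orientation; "ft_force": force on the tool from outside, world axes, zero at the start; "torque": the same for the moment, N m; "finger_gap": finger opening in mm.
Only numpy, scipy, OpenCV 4.12 (cv2) and the standard library are available. Lean on these libraries where they do the work, as an engineer would, in place of code of your own. Each camera call takes 0.05 s, during which the arm holds its last target. There are 200 camera calls.

## Working session

There is one attempt and no reset: what is moved stays moved. The work goes in short steps, Python scripts to look and compute and a shell command to move; the robot and the scene stay as the last step left them, time stands still between calls to the robot, and variables do not carry over. Pictures are saved under pics/ and viewed, about 8 in all and at most 12, crops included, and the job is handed in when it is done.

```bash
mkdir -p pics; ls; cat > h.py <<'E'
import numpy as np, cv2
from plant import ctrl
from scipy.spatial.transform import Rotation as R
def cam(n):
    i=ctrl.camera_info(n); return i
def world(i,u,v,d):
    p=np.array([(u-i['cx'])/i['fx']*d,(v-i['cy'])/i['fy']*d,d])
    a=np.array(i['attitude'])
    M=R.from_quat(a).as_matrix() if a.size==4 else a.reshape(3,3)
    return M@p+np.array(i['position'])
def grab(n,tag):
    i=cam(n); im,d=ctrl.capture(n); cv2.imwrite(f'pics/{tag}.png',im); np.savez(f'{tag}.npz',d=d,im=im,i=np.array([i],dtype=object)); return i,im,d
def load(tag):
    z=np.load(f'{tag}.npz',allow_pickle=True); return z['i'][0],z['im'],z['d']
def proj(i,P):
    M=R.from_quat(i['attitude']).as_matrix(); p=M.T@(np.array(P)-np.array(i['position'])); return i['fx']*p[0]/p[2]+i['cx'], i['fy']*p[1]/p[2]+i['cy']
E
python3 - <<'E'
from h import *
for n in('scene','side'): i,im,d=grab(n,n+'0'); print(i)
s=ctrl.read_state();print(s['time_s'],s['eef_pos'],s['ee_rot'],s['finger_gap'])
print(R.from_quat(s['ee_rot']).as_matrix().round(3))
E
```

```text
pics
{'fx': 414.50851494500904, 'fy': 414.50851494500904, 'cx': 321.29625112428386, 'cy': 191.0218314008955, 'position': array([1221.58418309,  118.75884905,  787.81586534]), 'attitude': array([ 0.53807671,  0.75072072, -0.310735  , -0.22435601])}
{'fx': 437.58065879823386, 'fy': 437.58065879823386, 'cx': 324.0367306828862, 'cy': 194.0782253678308, 'position': array([  214.73124823, -1045.99515782,   652.95413319]), 'attitude': array([ 0.86344516, -0.12596402,  0.07362526, -0.48288181])}
0.1 [206.44036296 589.60988635 252.70966322] [-0.40939053  0.57703778  0.40887514  0.5764095 ] 85.40922878940735
[[-0.    -0.944  0.33 ]
 [-0.001  0.33   0.944]
 [-1.    -0.    -0.001]]
```

View pics/scene0.png

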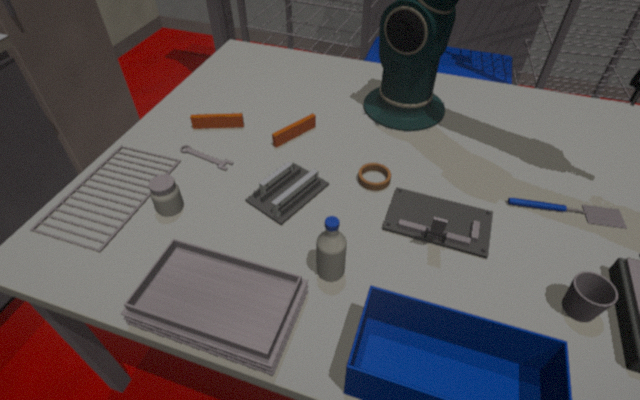

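View pics/side0.png

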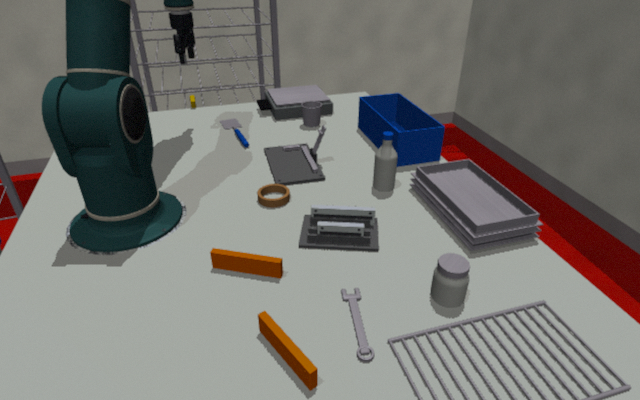

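Long-bar candidates in the scene view are the rack bars at about (296,190) and (278,178), and the orange look-alikes at (217,121) and (294,130). The orange ones are excluded. I'll check the two rack bars in a crop.

```bash
python3 - <<'E'
from h import *
i,im,d=load('scene0'); j,jm,jd=load('side0')
def c(im,u,v,w,h): return cv2.resize(im[v:v+h,u:u+w],(400,300),interpolation=cv2.INTER_CUBIC)
a=np.hstack([c(im,240,155,100,75),c(im,376,180,124,93)])
b=np.hstack([c(jm,292,190,100,75),c(jm,258,110,100,75)])
cv2.imwrite('pics/c1.png',np.vstack([a,b]))
for n,(k,dd,pts) in dict(scene=(i,d,[(288,192),(278,178),(296,190),(438,220),(331,222),(374,166)]),side=(j,jd,[(340,228),(340,211),(295,165)])).items():
  for u,v in pts: print(n,u,v,world(k,u,v,dd[v,u]).round(1))
E
```

```text
scene 288 192 [ 552.3 -193.8   51.8]
scene 278 178 [ 501.6 -243.2   40.1]
scene 296 190 [ 536.4 -178.5   48.9]
scene 438 220 [590.  169.6 120.6]
scene 331 222 [709.5 -32.6 169.7]
scene 374 166 [348.4 -18.7  18.1]
side 340 228 [ 495.3 -257.    46.5]
side 340 211 [ 517.2 -191.8   48.7]
side 295 165 [484.1 152.7   8.6]
```

View pics/c1.png

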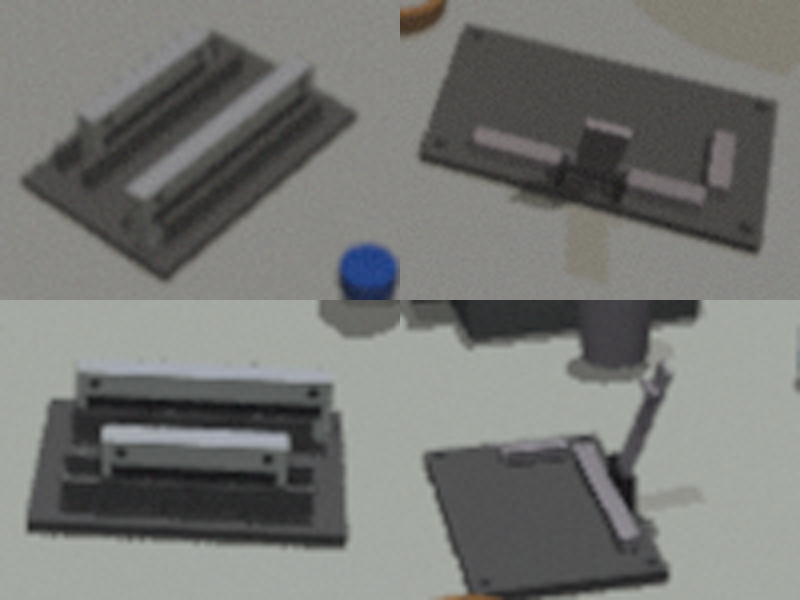

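The upper-left and lower-left crops show the longer bar in the +y groove. Its top runs from about (138,190) to (305,65) in the scene crop, and the short bar is in the -y groove. Next I fit poses from the corners.

```bash
cat >> h.py <<'E'
def onz(i,u,v,z):
    p=np.array(i['position']); r=world(i,u,v,1.)-p; return p+r*(z-p[2])/r[2]
def fit(P,Q):
    P=np.array(P)[:,:2];Q=np.array(Q,float)[:,:2];p=P.mean(0);q=Q.mean(0)
    c=((P-p)*(Q-q)).sum(); s=((P-p)[:,0]*(Q-q)[:,1]-(P-p)[:,1]*(Q-q)[:,0]).sum(); a=np.arctan2(s,c)
    M=np.array([[np.cos(a),-np.sin(a)],[np.sin(a),np.cos(a)]]); t=q-M@p
    return t,np.degrees(a),np.linalg.norm(P@M.T+t-Q,axis=1)
E
python3 - <<'E'
from h import *
np.set_printoptions(precision=1,suppress=True)
i=load('scene0')[0]; j=load('side0')[0]
A=lambda u,v:(240+(u+.5)/4-.5,155+(v+.5)/4-.5)
B=lambda u,v:(376+(u-400+.5)*.31-.5,180+(v+.5)*.31-.5)
C=lambda u,v:(292+(u+.5)/4-.5,190+(v-300+.5)/4-.5)
D=lambda u,v:(258+(u-400+.5)/4-.5,110+(v-300+.5)/4-.5)
# rack corners: local (x along grooves)
def rep(n,P,Q): print(n,*fit(P,Q)); print(np.array(Q))
S=[onz(i,*A(*p),10) for p in[(23,182),(165,274),(356,115),(213,30)]]
rep('rack scene',[(-0,0)]*0+[(95,-65),(95,65),(-95,65),(-95,-65)],S)
S=[onz(j,*C(*p),10) for p in[(28,525),(346,540),(335,402),(52,400)]]
rep('rack side',[(-95,-65),(95,-65),(95,65),(-95,65)],S)
S=[onz(i,*B(*p),12) for p in[(420,155),(467,24),(777,102),(757,244)]]
rep('jig scene',[(75,-125),(-75,-125),(-75,125),(75,125)],S)
S=[onz(j,*D(*p),12) for p in[(473,593),(668,573),(597,437),(424,453)]]
rep('jig side',[(-75,-125),(75,-125),(75,125),(-75,125)],S)
S=[onz(i,*A(*p),55) for p in[(135,192),(305,68)]]; print('bar ends scene',S)
S=[onz(j,*C(*p),55) for p in[(78,366),(332,376)]]; print('bar ends side',S)
b=onz(i,331.5,222,170);print('bottle',b)
E
```

```text
rack scene [ 511. -214.] -20.491525346665473 [3.  2.5 3.3 2.4]
[[ 577.6 -305.2   10. ]
 [ 620.6 -187.6   10. ]
 [ 448.1 -119.8   10. ]
 [ 397.8 -243.4   10. ]]
rack side [ 506.9 -218.6] -19.364588519754836 [1.5 6.4 7.4 4. ]
[[ 395.9 -249.9   10. ]
 [ 570.3 -315.7   10. ]
 [ 619.  -181.4   10. ]
 [ 442.5 -127.3   10. ]]
jig scene [483.7 177.6] -1.6467746718026137 [1.7 2.2 0.9 4. ]
[[556.4  51.6  12. ]
 [405.2  57.1  12. ]
 [413.2 304.7  12. ]
 [559.9 297.1  12. ]]
jig side [479.8 169.5] -2.59988557645858 [6.  1.  4.6 1.3]
[[402.8  52.9  12. ]
 [548.1  41.6  12. ]
 [558.5 286.8  12. ]
 [410.  296.6  12. ]]
bar ends scene [array([ 600.6, -212.4,   55. ]), array([ 461.3, -151.4,   55. ])]
bar ends side [array([ 451.7, -159.6,   55. ]), array([ 599.9, -214.8,   55. ])]
bottle [709.5 -31.6 170. ]
```

```bash
cat >> h.py <<'E'
def go(x,y,z,azz=None,tilt=None):
    """shift in tool axes to target; turn about tool x (deg) so that tool z has world azimuth azz"""
    s=ctrl.read_state(); M=R.from_quat(s['ee_rot']).as_matrix(); d=M.T@(np.array([x,y,z])-np.array(s['eef_pos']))
    az=np.degrees(np.arctan2(M[1,2],M[0,2])); rv=None
    if azz is not None:
        t=np.radians(azz); Z=np.array([np.cos(t),np.sin(t),0]);X=np.array([0,0,-1]);T=np.stack([X,np.cross(Z,X),Z],1)
        rv=R.from_matrix(M.T@T).as_rotvec(degrees=True).round(1)
    print('t',round(s['time_s'],1),'pos',np.round(s['eef_pos'],1),'az',round(az,1),'shift',d.round(1),'turn',rv,'F',np.round(s['ft_force'],1),'gap',round(s['finger_gap'],1))
E
r='[0,-31,-35],[0,0,0],0'
python3 -m creep "[[[0,-31,-35],[0,0,0],0],[[0,-31,-35],[0,0,0],0],[[0,-31,-35],[0,0,0],0],[[0,-31,-35],[0,0,0],0],[[0,-31,-35],[0,0,0],0],[[0,-31,-35],[0,0,0],0],[[0,-31,-35],[0,0,0],0],[[0,-31,-35],[0,0,0],0]]"
python3 -c "from h import *; go(526,-184,253,69.5);print(ctrl.read_state()['qpos'])"
```

```text
time_s: 0.9
eef_pos: [348.6, 234.5, 249.9]
ee_rot: [-0.412, 0.577, 0.412, 0.573]
ft_force: [1.0, 0.4, -1.1]
finger_gap: 85.4
t 0.9 pos [348.6 234.5 249.9] az 71.2 shift [  -2.7 -302.8 -338.9] turn [ 1.7 -0.2 -0.2] F [ 1.   0.4 -1.1] gap 85.4
[-0.85409054  0.04672421  0.1951267   2.09818361 -0.01106754  1.00226617
  0.58944154]
```

```bash

python3 -m creep "[[[0,-38,-42],[0,0,0],0],[[0,-38,-42],[0,0,0],0],[[0,-38,-42],[0,0,0],0],[[0,-38,-42],[0,0,0],0],[[0,-38,-42],[0,0,0],0],[[0,-38,-42],[0,0,0],0],[[0,-38,-42],[0,0,0],0],[[0,-30,-40],[0,0,0],0]]"
python3 - <<'E'
from h import *
go(526,-184,253,69.5);print(ctrl.read_state()['qpos'])
E
```

```text
time_s: 1.7
eef_pos: [499.9, -135.6, 250.5]
ee_rot: [-0.412, 0.575, 0.413, 0.574]
ft_force: [1.3, 2.2, -0.4]
finger_gap: 85.1
t 1.7 pos [ 499.9 -135.6  250.5] az 71.4 shift [ -2.5 -40.2 -37.6] turn [ 1.9 -0.1 -0.1] F [ 1.3  2.2 -0.4] gap 85.1
[-0.29034053  0.25861636  0.58260745  1.8957507  -0.16314933  1.03578425
  1.60617137]
```

```bash

python3 -m creep "[[[0,-20,-18],[1,0,0],0],[[0,-20,-19],[1,0,0],0],[[0,0,0],[0,0,0],0]]"
python3 - <<'E'
from h import *
go(526,-184,100,69.5)
i,im,d=grab('wrist','w1');print(i)
E
```

```text
time_s: 2.0
eef_pos: [525.9, -192.7, 249.7]
ee_rot: [-0.4, 0.585, 0.399, 0.582]
ft_force: [-1.6, -0.2, -0.4]
finger_gap: 85.6
t 2.0 pos [ 525.9 -192.7  249.7] az 68.9 shift [149.7   2.8   8.8] turn [-0.6 -0.3 -0.1] F [-1.6 -0.2 -0.4] gap 85.6
{'fx': 331.343681934358, 'fy': 331.343681934358, 'cx': 321.6007435982882, 'cy': 200.75846306781693, 'position': array([ 452.14040076, -164.03006447,  370.04834361]), 'attitude': array([0.81480893, 0.55853815, 0.08621044, 0.1291871 ])}
```

View pics/w1.png

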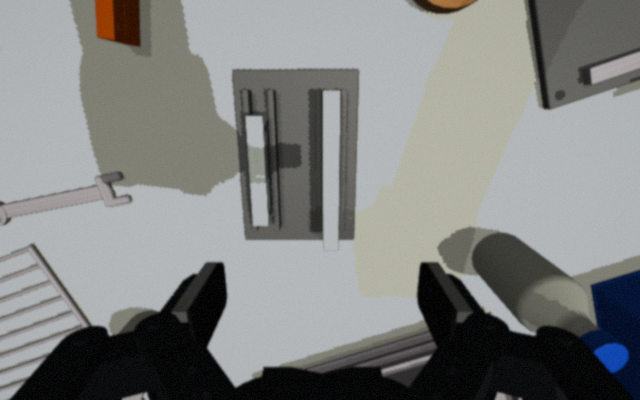

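The wrist view shows the long bar's top from (331,90) to (331,250) and the short bar at (257,170).

```bash
python3 - <<'E'
from h import *
i,im,d=load('w1')
a=onz(i,331.5,90,55);b=onz(i,331.5,251,55);print(a,b,(a+b)/2,np.linalg.norm(a-b),np.degrees(np.arctan2(b[1]-a[1],b[0]-a[0])))
for p in[(233,70,10),(358,70,10),(355,239,10),(246,239,10)]:print(onz(i,*p).round(1))
print([d[v,331] for v in(100,150,200,240)],world(i,331,170,d[170,331]))
c=(a+b)/2; go(c[0],c[1],50,69.8)
E
```

```text
[ 451.77728806 -155.60776022   55.        ] [ 601.85451816 -212.16541922   55.        ] [ 526.81590311 -183.88658972   55.        ] 160.3806215980877 -20.649270329012364
[ 397.7 -240.7   10. ]
[ 443.4 -122.6   10. ]
[ 618.5 -187.5   10. ]
[ 572.  -308.2   10. ]
[np.float32(302.88263), np.float32(315.7557), np.float32(330.73297), np.float32(343.89987)] [ 520.76073184 -182.08970847   53.65717461]
t 2.0 pos [ 525.6 -191.   249.5] az 68.9 shift [199.5   0.9   7.8] turn [-0.9 -0.2 -0.1] F [-0.2 -0.3 -0.5] gap 85.5
```

```bash

python3 -m creep "[[[30,1,7],[-1,0,0],0.45],[[35,0,1],[0,0,0],0.45],[[35,0,0],[0,0,0],0.45],[[25,0,0],[0,0,0],0.45],[[0,0,0],[0,0,0],0.45]]"
python3 -c "from h import *; go(526.8,-183.9,56,69.4)"
```

```text
time_s: 2.55
eef_pos: [526.8, -178.9, 120.8]
ee_rot: [-0.406, 0.579, 0.407, 0.577]
ft_force: [-0.9, 1.1, -0.1]
finger_gap: 47.1
t 2.5 pos [ 526.8 -178.9  120.8] az 70.3 shift [64.8 -1.9 -4.7] turn [ 0.9 -0.1 -0.1] F [-0.9  1.1 -0.1] gap 47.1
```

```bash

python3 -m creep "[[[20,-1,-4],[0.8,0,0],0.45],[[20,0,0],[0,0,0],0.45],[[15,0,0],[0,0,0],0.45],[[0,0,0],[0,0,0],0.45]]"
python3 -c "from h import *; go(526.8,-183.9,56,69.4)"
```

```text
time_s: 2.95
eef_pos: [527.9, -180.8, 68.2]
ee_rot: [-0.404, 0.58, 0.404, 0.581]
ft_force: [-0.4, 0.9, 0.8]
finger_gap: 46.9
t 3.0 pos [ 527.9 -180.8   68.2] az 69.6 shift [12.2 -0.  -3.3] turn [0.2 0.  0. ] F [-0.4  0.9  0.8] gap 46.9
```

```bash

python3 -m creep "[[[8,0,-3],[0,0,0],0.45],[[3,0,0],[0,0,0],0.45],[[0,0,0],[0,0,0],1],[[0,0,0],[0,0,0],1],[[0,0,0],[0,0,0],1],[[0,0,0],[0,0,0],1],[[0,0,0],[0,0,0],1],[[0,0,0],[0,0,0],1]]"
python3 -c "from h import *; go(526.8,-183.9,56,69.4)"
```

```text
time_s: 3.75
eef_pos: [528.1, -183.6, 59.7]
ee_rot: [-0.405, 0.579, 0.403, 0.582]
ft_force: [-0.3, -0.3, -3.8]
finger_gap: 14.9
t 3.8 pos [ 528.1 -183.6   59.7] az 69.7 shift [ 3.6  1.1 -0.7] turn [0.3 0.1 0.2] F [-0.3 -0.3 -3.8] gap 14.9
```

```bash

python3 -m creep "[[[-10,0,0],[0,0,0],1],[[-25,0,0],[0,0,0],1],[[-35,0,0],[0,0,0],1],[[-40,0,0],[0,0,0],1],[[-40,0,0],[0,0,0],1],[[-30,5,8],[0,0,0],1],[[-10,15,25],[0,0,0],1],[[0,23,40],[0,0,0],1]]"
python3 -m creep "[[[0,23,40],[0,0,0],1],[[0,23,40],[4,0,0],1],[[0,23,40],[5,0,0],1],[[0,23,40],[6,0,0],1],[[0,20,30],[7,0,0],1],[[0,0,0],[7,0,0],1],[[0,0,0],[8,0,0],1],[[0,0,0],[8,0,0],1]]"
python3 -c "from h import *; go(462,172,210,-2)"
```

```text
time_s: 4.55
eef_pos: [510.5, -104.7, 261.3]
ee_rot: [-0.402, 0.582, 0.399, 0.583]
ft_force: [1.5, 0.9, -4.4]
finger_gap: 14.4
time_s: 5.35
eef_pos: [489.5, 127.9, 267.4]
ee_rot: [-0.139, 0.69, 0.14, 0.696]
ft_force: [-0.8, -0.4, -4.0]
finger_gap: 14.4
t 5.3 pos [489.5 127.9 267.4] az 22.7 shift [57.3 51.4 -8.8] turn [24.7  0.5 -0.1] F [-0.8 -0.4 -4. ] gap 14.4
```

```bash

python3 -m creep "[[[5,15,-5],[8,0,0],1],[[10,15,2],[8,0,0],1],[[10,10,5],[7,0,0],1],[[10,5,0],[2,0,0],1],[[0,0,0],[0,0,0],1],[[0,0,0],[0,0,0],1]]"
python3 - <<'E'
from h import *
go(462,172,210,-2)
i,im,d=grab('wrist','w2')
E
```

```text
time_s: 5.95
eef_pos: [480.7, 170.4, 235.2]
ee_rot: [0.024, 0.703, -0.021, 0.71]
ft_force: [0.3, -0.1, -3.9]
finger_gap: 14.5
t 6.0 pos [480.7 170.4 235.2] az -3.7 shift [ 25.1   0.3 -19. ] turn [-1.7  0.5 -0.3] F [ 0.3 -0.1 -3.9] gap 14.5
```

View pics/w2.png

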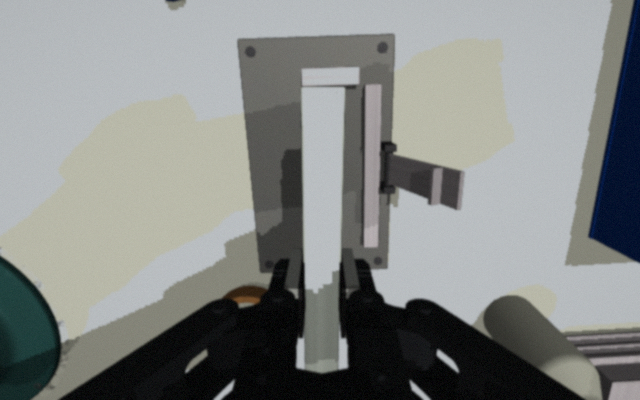

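The wrist view shows the jig corners at (238,39), (394,35), (387,268) and (261,272), the fence top's inner edge from (364,85) to (363,247), and the end stop's inner edge at row 85. The bar is held above it.

```bash
python3 - <<'E'
from h import *
np.set_printoptions(precision=1,suppress=True)
i,im,d=load('w2'); print(i['position'])
S=[onz(i,u,v,12) for u,v in[(238,39),(394,35),(387,268),(261,272)]]
print(*fit([(-75,125),(75,125),(75,-125),(-75,-125)],S))
S2=[onz(i,u,v,24) for u,v in[(364,85),(363,247),(303,85)]]
print(*fit([(45,80),(45,-90),(-15,80)],S2));print(S2)
E
```

```text
[483.7 248.2 355.8]
[481.7 177.7] -1.9312620325998626 [1.9 2.8 2.1 2.5]
[481.1 177.8] -2.33704623375758 [1.5 0.6 1.1]
[array([528.1, 255. ,  24. ]), array([522.5,  86.6,  24. ]), array([470.4, 258.7,  24. ])]
```

```bash

python3 -m creep "[[[10,0,-12],[-1,0.5,0],1],[[30,0,-7],[-0.7,0,0],1],[[40,0,0],[0,0,0],1],[[40,0,0],[0,0,0],1],[[25,0,0],[0,0,0],1],[[0,0,0],[0,0,0],1],[[0,0,0],[0,0,0],1]]"
python3 -c "from h import *; go(461.1,170.5,62.5,-2.1)"
```

```text
time_s: 6.7
eef_pos: [458.3, 170.9, 87.4]
ee_rot: [0.012, 0.707, -0.006, 0.708]
ft_force: [0.3, 0.4, -3.8]
finger_gap: 14.7
t 6.7 pos [458.3 170.9  87.4] az -1.5 shift [24.9 -0.6  2.8] turn [ 0.6  0.1 -0.5] F [ 0.3  0.4 -3.8] gap 14.7
```

```bash

python3 -m creep "[[[15,-0.6,2.5],[0.5,0,-0.4],1],[[8,0,0],[0,0,0],1],[[2,0,0],[0,0,0],1],[[1,0,0],[0,0,0],1],[[0,0,0],[0,0,0],1]]"
python3 -c "from h import *; go(461.1,170.5,62.5,-2.1)"
```

```text
time_s: 7.2
eef_pos: [462.7, 171.6, 66.3]
ee_rot: [0.014, 0.705, -0.009, 0.709]
ft_force: [-0.1, 0.7, -3.1]
finger_gap: 14.6
t 7.2 pos [462.7 171.6  66.3] az -1.9 shift [ 3.7 -1.2 -1.6] turn [ 0.2  0.4 -0.4] F [-0.1  0.7 -3.1] gap 14.6
```

```bash

python3 -m creep "[[[2.5,0,0],[0,0.4,0],1],[[2,0,0],[0,0,0],1],[[0,0,0],[0,0,0],1]]"
python3 -c "from h import *; go(461.1,170.5,62.5,-2.1)"
python3 -m creep "[[[1.5,0,0],[0,0,0],1],[[0,0,0],[0,0,0],1]]"
python3 -c "from h import *; go(461.1,170.5,62.5,-2.1)"
```

```text
time_s: 7.5
eef_pos: [463.1, 171.9, 62.5]
ee_rot: [0.014, 0.707, -0.009, 0.707]
ft_force: [-0.2, -0.4, -3.2]
finger_gap: 14.6
t 7.5 pos [463.1 171.9  62.5] az -1.8 shift [ 0.  -1.5 -2. ] turn [ 0.3  0.  -0.4] F [-0.2 -0.4 -3.2] gap 14.6
time_s: 7.7
eef_pos: [463.5, 172.1, 61.6]
ee_rot: [0.014, 0.707, -0.009, 0.707]
ft_force: [-2.0, -1.3, 1.2]
finger_gap: 14.7
t 7.7 pos [463.5 172.1  61.6] az -1.8 shift [-0.9 -1.6 -2.4] turn [ 0.3  0.1 -0.5] F [-2.  -1.3  1.2] gap 14.7
```

```bash

python3 -m creep "[[[0,0,0],[0,0,0],0.7],[[0,0,0],[0,0,0],0.5],[[0,0,0],[0,0,0],0.4],[[-8,0,0],[0,0,0],0.4],[[-20,0,0],[0,0,0],0.4],[[-30,0,0],[0,0,0],0.4],[[-20,0,-10],[0,0,0],1],[[0,0,-30],[0,0,0],1]]"
python3 -m creep "[[[0,0,-15],[0,0,0],1],[[0,0,0],[0,0,0],1],[[0,0,0],[0,0,0],1]]"
python3 - <<'E'
from h import *
go(415,172,65,-2.1)
i,im,d=grab('wrist','w3'); grab('side','s3'); a=load('s3')[1]
cv2.imwrite('pics/c3.png',np.vstack([cv2.resize(im[:,120:520],(600,600))[:380,:],cv2.resize(a[100:200,240:390],(600,220))]))
E
```

```text
time_s: 8.5
eef_pos: [425.6, 171.9, 144.2]
ee_rot: [0.015, 0.706, -0.01, 0.708]
ft_force: [0.6, 0.5, -0.8]
finger_gap: 23.0
time_s: 8.8
eef_pos: [408.3, 173.1, 145.5]
ee_rot: [0.015, 0.706, -0.008, 0.708]
ft_force: [0.9, 0.1, 0.1]
finger_gap: -0.1
t 8.8 pos [408.3 173.1 145.5] az -1.9 shift [80.5 -1.6  6.5] turn [ 0.2  0.2 -0.5] F [0.9 0.1 0.1] gap -0.1
```

View pics/c3.png

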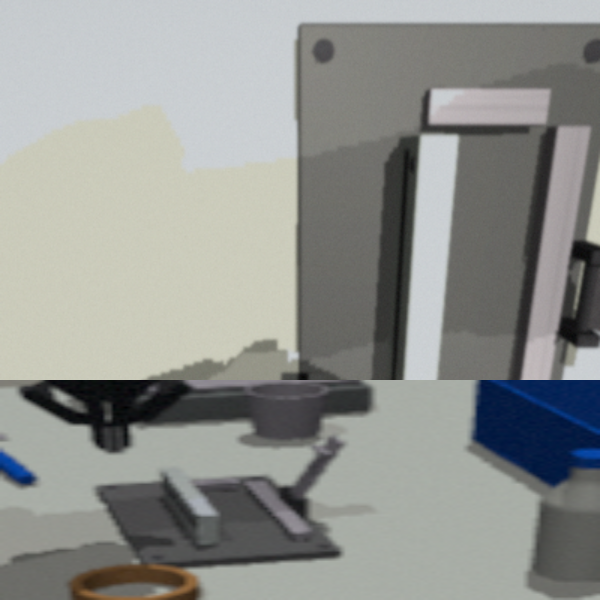

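The bar stands upright on the bed, clear of the fence and the stop. I'll topple it towards the fence with closed fingers high on its side.

```bash

python3 -m creep "[[[20,-1,5],[0,0,0],1],[[25,0,5],[0,0,0],1],[[20,0,5],[0,0,0],1],[[4,0,5],[0,0,0],1],[[0,0,0],[0,0,0],1]]"
python3 -c "from h import *; go(438,171,74,-2.1)"
```

```text
time_s: 9.4
eef_pos: [433.3, 171.1, 73.5]
ee_rot: [0.015, 0.705, -0.01, 0.709]
ft_force: [-0.3, 1.3, 0.1]
finger_gap: 0.0
t 9.4 pos [433.3 171.1  73.5] az -2.1 shift [-0.5  0.   4.7] turn [ 0.   0.2 -0.4] F [-0.3  1.3  0.1] gap 0.0
```

```bash

for k in 1; do python3 -m creep "[[[0,0,4],[0,0,0],1],[[0,0,4],[0,0,0],1],[[0,0,4],[0,0,0],1],[[0,0,4],[0,0,0],1]]"; done
python3 -m creep "[[[0,0,4],[0,0,0],1],[[0,0,4],[0,0,0],1],[[0,0,4],[0,0,0],1]]"
python3 - <<'E'
from h import *
go(438,171,74,-2.1)
grab('side','s4'); a=load('s4')[1]
cv2.imwrite('pics/c4.png',cv2.resize(a[100:200,240:390],(750,500)))
E
```

```text
time_s: 9.8
eef_pos: [451.3, 170.9, 75.8]
ee_rot: [0.016, 0.705, -0.009, 0.709]
ft_force: [-0.8, 0.2, 0.5]
finger_gap: 0.0
time_s: 10.1
eef_pos: [464.6, 170.8, 76.6]
ee_rot: [0.016, 0.704, -0.009, 0.71]
ft_force: [0.2, 0.7, 0.3]
finger_gap: -0.0
t 10.1 pos [464.6 170.8  76.6] az -2.0 shift [  2.4  -0.7 -26.7] turn [ 0.1  0.4 -0.6] F [0.2 0.7 0.3] gap -0.0
```

View pics/c4.png

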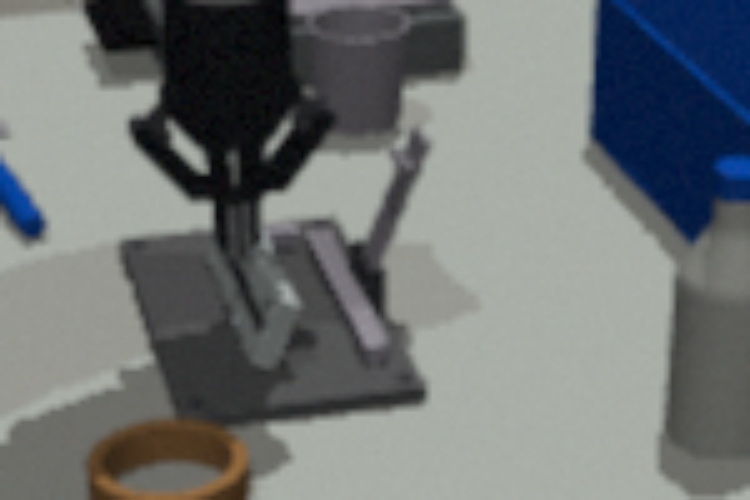

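The bar is tipping towards the fence. I'll let it fall, back off and look.

```bash

python3 -m creep "[[[0,0,3],[0,0,0],1],[[0,0,2],[0,0,0],1],[[0,0,0],[0,0,0],1],[[0,0,0],[0,0,0],1],[[-20,0,-10],[0,0,0],1],[[-20,0,-25],[0,0,0],1],[[-10,0,-30],[0,0,0],1],[[0,0,0],[0,0,0],1]]"
python3 - <<'E'
from h import *
go(438,171,74,-2.1)
i,im,d=grab('wrist','w5'); 
cv2.imwrite('pics/c5.png',cv2.resize(im[:,200:640],(660,600)))
E
```

```text
time_s: 10.95
eef_pos: [402.8, 171.6, 126.8]
ee_rot: [0.016, 0.705, -0.01, 0.709]
ft_force: [0.7, 0.2, -0.9]
finger_gap: -0.1
t 10.9 pos [402.8 171.6 126.8] az -2.1 shift [53.   0.3 34.9] turn [-0.   0.3 -0.5] F [ 0.7  0.2 -0.9] gap -0.1
```

View pics/c5.png

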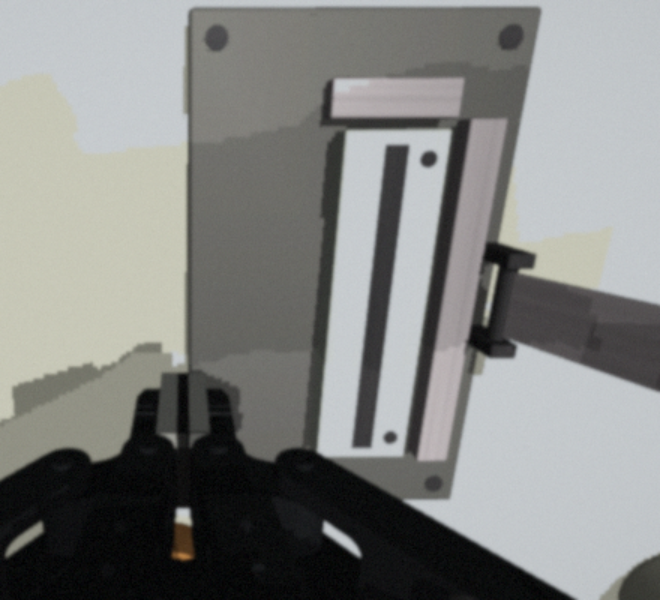

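The bar is flat with its broad face up, with small gaps to the fence and the stop. Corners in the crop are (346,129), (450,129), (407,457) and (318,456).

```bash
cat > jg.py <<'E'
from h import *
J=np.array([481.4,177.8]);a=np.radians(-2.1);MJ=np.array([[np.cos(a),-np.sin(a)],[np.sin(a),np.cos(a)]])
tj=lambda p:MJ.T@(np.array(p)[:2]-J)
def gj(x,y,z,az=-2.1):
    p=MJ@[x,y]+J; s=ctrl.read_state(); print('tcp in jig',tj(s['eef_pos']).round(1)); go(p[0],p[1],z,az)
E
python3 - <<'E'
from jg import *
i=load('w5')[0]
for n,pts,z in[('bar',[(346,129),(450,129),(407,457),(318,456)],28),('fence',[(470,120),(417,460)],24),('stop',[(333,117),(462,117)],24),('plate',[(191,9),(540,9),(448,497)],12)]:
    print(n,[tj(onz(i,u/1.5+200,v/1.5,z)).round(1) for u,v in pts])
gj(-52,0,60)
E
```

```text
bar [array([-9.7, 74.9]), array([34. , 74.9]), array([ 37.4, -84.9]), array([ -8.6, -84.1])]
fence [array([44. , 78.6]), array([ 45.1, -89.6])]
stop [array([-14.4,  79.8]), array([40.4, 79.8])]
plate [array([-74.5, 123. ]), array([ 72.7, 123.1]), array([  72.9, -122.7])]
tcp in jig [-76.7  -8.8]
t 11.0 pos [404.4 171.8 126.8] az -2.1 shift [67.   8.3 24.2] turn [-0.   0.4 -0.5] F [ 0.4 -0.   0.8] gap 0.0
```

```bash

python3 -m creep "[[[25,2,15],[0,0,0],1],[[30,2,12],[0,0,0],1],[[22,0,6],[0,0,0],1],[[6,0,0],[0,0,0],1],[[0,0,0],[0,0,0],1]]"
python3 -c "from jg import *; gj(-24,-5,41)"
```

```text
time_s: 11.5
eef_pos: [441.8, 176.4, 41.3]
ee_rot: [0.017, 0.704, -0.009, 0.71]
ft_force: [0.5, -1.2, 0.1]
finger_gap: 0.4
tcp in jig [-39.5  -2.9]
t 11.5 pos [441.8 176.4  41.3] az -2.1 shift [ 0.4 -2.2 15.5] turn [ 0.   0.5 -0.6] F [ 0.5 -1.2  0.1] gap 0.4
```

```bash

python3 -m creep "[[[0,-2,6],[0,0.4,0],1],[[0,0,5],[0,0,0],1],[[0,0,4],[0,0,0],1],[[0,0,3],[0,0,0],1]]"
python3 -c "from jg import *; gj(-15,-5,41)"
python3 -m creep "[[[0,0,3],[0,0,0],1],[[0,0,3],[0,0,0],1]]"
python3 -c "from jg import *; gj(-15,-5,41)"
```

```text
time_s: 11.9
eef_pos: [461.9, 174.0, 44.1]
ee_rot: [0.017, 0.705, -0.008, 0.709]
ft_force: [0.2, -0.3, -0.2]
finger_gap: 0.1
tcp in jig [-19.4  -4.6]
t 11.9 pos [461.9 174.   44.1] az -2.1 shift [ 3.1 -0.5  4.4] turn [ 0.   0.3 -0.7] F [ 0.2 -0.3 -0.2] gap 0.1
time_s: 12.1
eef_pos: [468.4, 174.0, 44.7]
ee_rot: [0.017, 0.705, -0.008, 0.709]
ft_force: [-1.8, -0.7, -1.2]
finger_gap: -0.1
tcp in jig [-12.8  -4.2]
t 12.1 pos [468.4 174.   44.7] az -2.0 shift [ 3.7 -0.8 -2.2] turn [ 0.1  0.3 -0.8] F [-1.8 -0.7 -1.2] gap -0.1
```

```bash

python3 -m creep "[[[2,0,2],[0,0,-0.7],1],[[1,0,2],[0,0,0],1]]"
python3 -c "from jg import *; gj(-15,-5,41)"
python3 -m creep "[[[0.5,0,2],[0,0,0],1],[[0.5,0,2],[0,0,0],1]]"
python3 -c "from jg import *; gj(-15,-5,41)"
```

```text
time_s: 12.3
eef_pos: [471.0, 173.9, 42.8]
ee_rot: [0.013, 0.707, -0.012, 0.707]
ft_force: [-38.7, -3.7, 74.8]
finger_gap: 0.0
tcp in jig [-10.2  -4.3]
t 12.3 pos [471.  173.9  42.8] az -2.0 shift [ 1.8 -0.7 -4.8] turn [ 0.1  0.  -0.1] F [-38.7  -3.7  74.8] gap 0.0
time_s: 12.5
eef_pos: [471.5, 174.0, 43.2]
ee_rot: [0.013, 0.71, -0.012, 0.704]
ft_force: [-16.8, -2.9, 30.6]
finger_gap: -0.4
tcp in jig [-9.8 -4.2]
t 12.5 pos [471.5 174.   43.2] az -2.0 shift [ 2.2 -0.8 -5.2] turn [ 0.1 -0.5 -0.1] F [-16.8  -2.9  30.6] gap -0.4
```

```bash

python3 -m creep "[[[-5,0,0],[0,0,0],1],[[-20,0,-10],[0,0,0],1],[[-30,0,-30],[0,0,0],1],[[-20,0,-25],[0,0,0],1],[[0,0,0],[0,0,0],1]]"
python3 - <<'E'
from jg import *
print(ctrl.tip_extent)
gj(-15,-5,41)
i,im,d=grab('wrist','w6'); 
cv2.imwrite('pics/c6.png',cv2.resize(im[:,200:640],(660,600)))
E
```

```text
time_s: 13.0
eef_pos: [405.4, 176.0, 120.5]
ee_rot: [0.012, 0.71, -0.013, 0.704]
ft_force: [-0.1, 0.0, -0.7]
finger_gap: -0.0
22.0
tcp in jig [-75.8  -4.6]
t 13.0 pos [405.4 176.  120.5] az -2.0 shift [78.9 -0.3 61.6] turn [ 0.1 -0.6  0.1] F [-0.1  0.  -0.7] gap -0.0
```

View pics/c6.png

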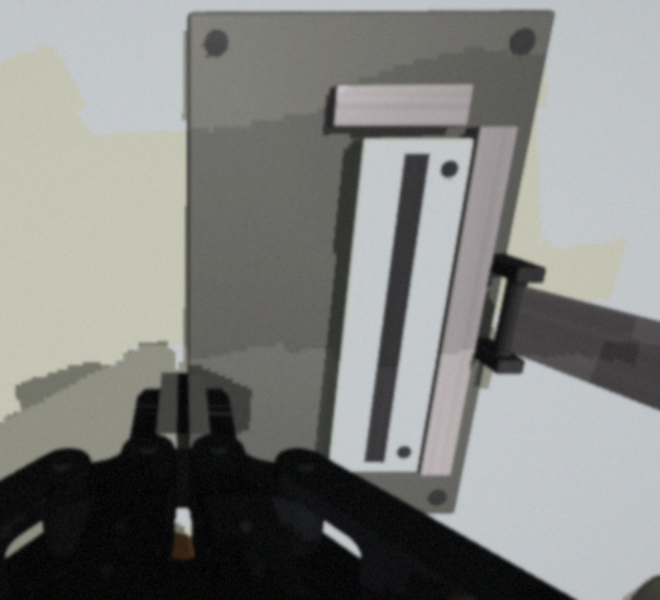

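The bar now lies along the fence, with about 5 mm of gap left at the end stop. Next is the end push from the -y end.

```bash

python3 -m creep "[[[0,-30,22],[0,-0.6,0],1],[[0,-30,30],[0,0,0],1],[[0,-32,30],[0,0,0],1],[[10,-15,16],[0,0,0],1],[[30,0,0],[0,0,0],1],[[22,0,0],[0,0,0],1],[[0,0,0],[0,0,0],1]]"
python3 -c "from jg import *; gj(22,-112,42)"
```

```text
time_s: 13.75
eef_pos: [509.8, 60.2, 52.3]
ee_rot: [0.009, 0.706, -0.014, 0.709]
ft_force: [0.1, 0.1, 0.4]
finger_gap: 0.2
tcp in jig [  32.7 -116.5]
t 13.8 pos [509.8  60.2  52.3] az -1.9 shift [ 10.2   4.6 -10.7] turn [0.2 0.2 0.3] F [0.1 0.1 0.4] gap 0.2
```

```bash

python3 -m creep "[[[3,2,-8],[0,0,0.3],1],[[6,2,-2],[0,0,0],1],[[0,0,0],[0,0,0],1]]"
python3 -c "from jg import *; gj(22,-96,42)"
```

```text
time_s: 14.05
eef_pos: [499.8, 64.6, 43.1]
ee_rot: [0.011, 0.705, -0.012, 0.709]
ft_force: [-0.1, 0.7, 0.5]
finger_gap: 0.0
tcp in jig [  22.6 -112.4]
t 14.1 pos [499.8  64.6  43.1] az -1.9 shift [ 1.1 16.4 -0.5] turn [0.2 0.2 0. ] F [-0.1  0.7  0.5] gap 0.0
```

```bash

python3 -m creep "[[[1,5,0],[0,0,0],1],[[0,5,0],[0,0,0],1],[[0,3,0],[0,0,0],1],[[0,2,0],[0,0,0],1]]"
python3 -c "from jg import *; gj(22,-91,42)"
python3 -m creep "[[[0,2,0],[0,0,0],1],[[0,2,0],[0,0,0],1]]"
python3 -c "from jg import *; gj(22,-91,42)"
python3 -m creep "[[[0,1.5,0],[0,0,0],1]]"
```

```text
time_s: 14.45
eef_pos: [501.2, 82.0, 43.7]
ee_rot: [0.011, 0.705, -0.011, 0.709]
ft_force: [-0.6, -0.4, -1.2]
finger_gap: 0.3
tcp in jig [ 23.3 -95. ]
t 14.4 pos [501.2  82.   43.7] az -1.8 shift [ 1.7  4.  -1.3] turn [ 0.3  0.4 -0. ] F [-0.6 -0.4 -1.2] gap 0.3
time_s: 14.65
eef_pos: [501.5, 86.2, 43.9]
ee_rot: [0.011, 0.704, -0.011, 0.71]
ft_force: [-0.4, -13.2, -1.5]
finger_gap: 0.1
tcp in jig [ 23.4 -90.8]
t 14.7 pos [501.5  86.2  43.9] az -1.8 shift [ 1.9 -0.2 -1.4] turn [ 0.3  0.4 -0. ] F [ -0.4 -13.2  -1.5] gap 0.1
time_s: 14.75
eef_pos: [501.4, 86.2, 43.9]
ee_rot: [0.011, 0.704, -0.012, 0.71]
ft_force: [-1.5, -16.3, 1.8]
finger_gap: -0.3
```

It is firm against the end stop: 16 N, with the TCP at -91 as expected. Now I back off and seat it against the fence again.

```bash

python3 -m creep "[[[0,-6,0],[0,0,0],1],[[-20,-4,0],[0,0,0],1],[[-20,0,-25],[0,0,0],1],[[0,25,-35],[0,0,0],1],[[0,40,0],[0,0,0],1],[[0,35,0],[0,0,0],1],[[15,0,0],[0,0,0],1],[[10,0,0],[0,0,0],1]]"
python3 -c "from jg import *; gj(-22,-2,42)"
```

```text
time_s: 15.55
eef_pos: [443.1, 180.3, 60.4]
ee_rot: [0.013, 0.704, -0.012, 0.71]
ft_force: [0.5, -1.1, 0.3]
finger_gap: 0.1
tcp in jig [-38.3   1.1]
t 15.6 pos [443.1 180.3  60.4] az -2.0 shift [18.5 -3.1 16.2] turn [ 0.1  0.5 -0.1] F [ 0.5 -1.1  0.3] gap 0.1
```

```bash

python3 -m creep "[[[10,-2,2],[0,0.5,0],1],[[6,0,4],[0,0,0],1],[[1,0,4],[0,0,0],1],[[0,0,3],[0,0,0],1],[[0,0,2],[0,0,0],1]]"
python3 -c "from jg import *; gj(-10,-2,42)"
python3 -m creep "[[[0,0,3],[0,0,0],1],[[0,0,3],[0,0,0],1],[[0,0,3],[0,0,0],1]]"
python3 -c "from jg import *; gj(-10,-2,42)"
```

```text
time_s: 16.05
eef_pos: [459.7, 174.6, 41.3]
ee_rot: [0.014, 0.708, -0.014, 0.706]
ft_force: [0.1, 0.1, 0.2]
finger_gap: -0.1
tcp in jig [-21.6  -4. ]
t 16.1 pos [459.7 174.6  41.3] az -2.3 shift [-0.7  2.1 11.5] turn [-0.2 -0.1  0. ] F [0.1 0.1 0.2] gap -0.1
time_s: 16.35
eef_pos: [469.4, 173.9, 41.9]
ee_rot: [0.014, 0.708, -0.014, 0.706]
ft_force: [-3.4, 1.2, -0.5]
finger_gap: -0.0
tcp in jig [-11.9  -4.3]
t 16.4 pos [469.4 173.9  41.9] az -2.3 shift [-0.1  2.3  1.8] turn [-0.2 -0.1 -0. ] F [-3.4  1.2 -0.5] gap -0.0
```

```bash

python3 -m creep "[[[0,0,2],[0,0,0],1],[[0,0,2],[0,0,0],1]]"
python3 -c "from jg import *; gj(-10,-2,42)"
python3 -m creep "[[[0,0,1.5],[0,0,0],1]]"
```

```text
time_s: 16.55
eef_pos: [470.3, 174.0, 41.4]
ee_rot: [0.014, 0.71, -0.014, 0.704]
ft_force: [-18.1, -1.0, 18.2]
finger_gap: 0.2
tcp in jig [-11.   -4.2]
t 16.6 pos [470.3 174.   41.4] az -2.2 shift [-0.6  2.2  1. ] turn [-0.1 -0.5  0. ] F [-18.1  -1.   18.2] gap 0.2
time_s: 16.65
eef_pos: [470.2, 174.0, 41.4]
ee_rot: [0.014, 0.712, -0.014, 0.702]
ft_force: [-14.7, -1.4, 20.0]
finger_gap: 0.1
```

Force is solid on the fence too. I'll back off and check.

```bash

python3 -m creep "[[[0,0,-5],[0,0,0],1],[[-15,0,-15],[0,-0.5,0],1],[[-30,0,-25],[0,0,0],1],[[-35,0,-20],[0,0,0],1],[[0,0,0],[0,0,0],1]]"
python3 - <<'E'
from jg import *
gj(-15,-5,41)
i,im,d=grab('wrist','w7'); 
cv2.imwrite('pics/c7.png',cv2.resize(im[:,200:640],(660,600)))
E
```

```text
time_s: 17.15
eef_pos: [403.8, 176.4, 123.9]
ee_rot: [0.014, 0.709, -0.014, 0.705]
ft_force: [0.1, 0.9, -0.4]
finger_gap: 0.2
tcp in jig [-77.4  -4.3]
t 17.1 pos [403.8 176.4 123.9] az -2.2 shift [82.6 -0.5 62.9] turn [-0.1 -0.3  0. ] F [ 0.1  0.9 -0.4] gap 0.2
```

View pics/c7.png

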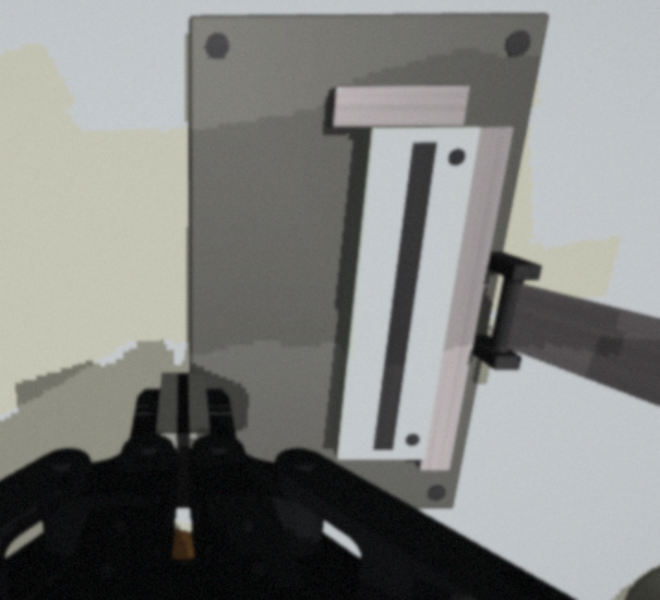

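The bar is flush with both the fence (edge at col 478) and the stop (row 126). Now the strap: I go over it and come down behind it.

```bash

python3 -m creep "[[[-35,0,0],[0,0,0],1],[[-30,1,10],[0,0,0],1],[[0,1,40],[0,0,0],1],[[0,1,40],[0,0,0],1],[[0,0,40],[0,0,0],1],[[0,0,40],[0,0,0],1],[[0,0,30],[0,0,0],1],[[0,0,0],[0,0,0],1]]"
python3 -c "from jg import *; gj(125,0,175)"
```

```text
time_s: 18.0
eef_pos: [613.9, 173.1, 183.0]
ee_rot: [0.011, 0.709, -0.012, 0.705]
ft_force: [-1.5, -1.6, -0.6]
finger_gap: -0.0
tcp in jig [1.326e+02 1.000e-01]
t 18.0 pos [613.9 173.1 183. ] az -1.9 shift [ 8.  -0.1 -7.5] turn [ 0.2 -0.4  0. ] F [-1.5 -1.6 -0.6] gap -0.0
```

```bash

python3 -m creep "[[[20,0,0],[0,-0.4,0],1],[[25,0,0],[0,0,0],1],[[20,0,0],[0,0,0],1],[[0,0,-6],[0,0,0],1],[[0,0,-8],[0,0,0],1],[[0,0,-8],[0,0,0],1],[[0,0,-8],[0,0,0],1],[[0,0,-8],[0,0,0],1]]"
python3 -c "from jg import *; gj(21,0,113)"
```

```text
time_s: 18.8
eef_pos: [575.2, 172.5, 113.3]
ee_rot: [0.012, 0.707, -0.013, 0.707]
ft_force: [1.1, 0.0, 0.3]
finger_gap: 0.0
tcp in jig [93.9 -1.8]
t 18.8 pos [575.2 172.5 113.3] az -2.0 shift [  0.3   2.  -72.9] turn [0.1 0.1 0.1] F [1.1 0.  0.3] gap 0.0
```

```bash

python3 -m creep "[[[0,1,-10],[0,0,0],1],[[0,1,-10],[0,0,0],1],[[0,0,-10],[0,0,0],1],[[0,0,-10],[0,0,0],1],[[0,0,-10],[0,0,0],1],[[0,0,-8],[0,0,0],1],[[0,0,-4],[0,0,0],1]]"
python3 -c "from jg import *; gj(21,0,113)"
```

```text
time_s: 19.5
eef_pos: [506.9, 177.8, 114.5]
ee_rot: [0.012, 0.706, -0.011, 0.708]
ft_force: [-0.2, 0.1, 0.1]
finger_gap: -0.1
tcp in jig [25.5  0.9]
t 19.5 pos [506.9 177.8 114.5] az -1.9 shift [ 1.5 -0.9 -4.5] turn [ 0.2  0.1 -0. ] F [-0.2  0.1  0.1] gap -0.1
```

```bash

python3 -m creep "[[[5,0,-7],[0,0,0],1],[[8,0,-6],[0,0,0],1],[[8,0,-4],[0,0,0],1],[[8,0,-3],[0,0,0],1],[[8,0,-2],[0,0,0],1],[[8,0,-1],[0,0,0],1]]"
python3 -c "from jg import *; gj(-2,0,57)"
```

```text
time_s: 20.1
eef_pos: [481.7, 178.7, 65.8]
ee_rot: [0.012, 0.706, -0.011, 0.708]
ft_force: [0.2, 0.2, 0.4]
finger_gap: -0.2
tcp in jig [0.3 1. ]
t 20.1 pos [481.7 178.7  65.8] az -1.9 shift [ 8.8 -1.  -2.3] turn [ 0.2  0.1 -0. ] F [0.2 0.2 0.4] gap -0.2
```

```bash

python3 -m creep "[[[4,0,-2],[0,0,0],1],[[3,0,0],[0,0,0],1],[[2,0,0],[0,0,0],1]]"
python3 -c "from jg import *; gj(-2,0,56)"
python3 -m creep "[[[1.5,0,0],[0,0,0],1],[[1,0,0],[0,0,0],1]]"
python3 -c "from jg import *; gj(-2,0,56)"
```

```text
time_s: 20.4
eef_pos: [479.6, 178.5, 55.2]
ee_rot: [0.012, 0.707, -0.012, 0.707]
ft_force: [-12.4, -3.0, 46.2]
finger_gap: 0.0
tcp in jig [-1.9  0.6]
t 20.4 pos [479.6 178.5  55.2] az -1.9 shift [-0.8 -0.6 -0.1] turn [0.2 0.  0. ] F [-12.4  -3.   46.2] gap 0.0
time_s: 20.6
eef_pos: [479.7, 178.4, 55.3]
ee_rot: [0.013, 0.707, -0.011, 0.707]
ft_force: [-17.0, -3.8, 42.4]
finger_gap: 0.3
tcp in jig [-1.7  0.5]
t 20.6 pos [479.7 178.4  55.3] az -2.0 shift [-0.7 -0.5 -0.3] turn [ 0.1 -0.1 -0.1] F [-17.   -3.8  42.4] gap 0.3
```

It is pressed down to the hard stop, with the tips at about 33 mm and 42 N of reaction. I'll retreat and check.

```bash

python3 -m creep "[[[-5,0,0],[0,0,0],1],[[-20,0,0],[0,0,0],1],[[-35,0,-10],[0,0,0],1],[[-20,0,-30],[0,0,0],1],[[0,0,-40],[0,0,0],1],[[0,0,0],[0,0,0],1],[[0,0,0],[0,0,0],1]]"
python3 - <<'E'
from jg import *
gj(-15,-5,41)
i,im,d=grab('wrist','w8'); j,a,_=grab('side','s8')
cv2.imwrite('pics/c8.png',np.hstack([cv2.resize(im[:,200:640],(440,400)),cv2.resize(a[100:260,240:390],(360,400))]))
E
```

```text
time_s: 21.3
eef_pos: [399.0, 180.8, 139.3]
ee_rot: [0.015, 0.707, -0.011, 0.707]
ft_force: [0.5, 0.1, 0.0]
finger_gap: -0.1
tcp in jig [-82.5  -0. ]
t 21.3 pos [399.  180.8 139.3] az -2.1 shift [98.4 -5.6 67.4] turn [ 0.   0.  -0.3] F [0.5 0.1 0. ] gap -0.1
```

View pics/c8.png

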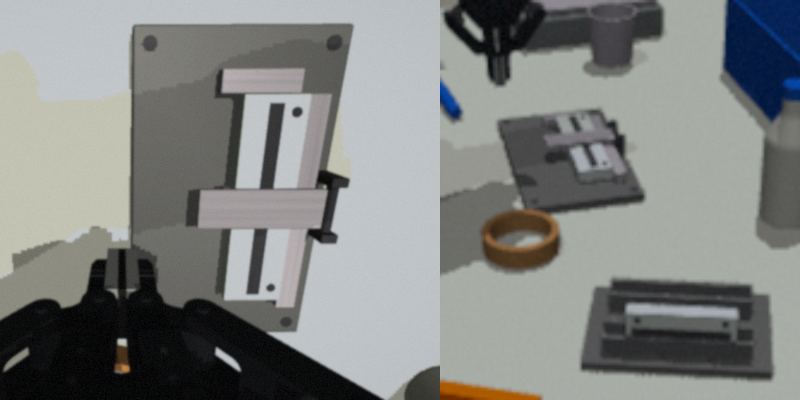

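The strap lies level across the bar, and the bar is still flush. The short bar, tape roll and bottle look untouched. I'll do one depth check and then hand in.

```bash
python3 - <<'E'
from jg import *
i,im,d=load('w8')
for u,v in[(206,208),(240,208),(300,208),(255,130),(150,200)]:
    p=world(i,u+200,v,np.median(d[v-2:v+3,u+198:u+203])); print(tj(p).round(1),p[2].round(1))
a,b=load('side0')[1].astype(int),load('s8')[1].astype(int)
print('bottle/tape diff',abs(a-b)[135:195,372:398].mean(),abs(a-b)[183:208,256:292].mean())
ctrl.job_done()
E
```

```text
[-21.9   0.6] 33.4
[2.6 0.6] 33.5
[46.   0.6] 33.6
[ 9.1 55.4] 27.7
[-60.5  -0.1] 11.8
bottle/tape diff 2.8344017094017095 10.75851851851852
the job is handed in; nothing more can be done
```

The long bar is lying flat in the jig, home against the fence and the end stop, and the strap is shut over it. I handed the job in at about 21 s of the allowed 72 s.

I took the bar from the rack and stood it on the jig bed. I then tipped it onto a broad face, pushed it to the end stop and the fence, and swung the strap down to its stop.

**Last checks:**
- **Bar:** the wrist pictures show it flush with both stops. The final pushes met about 16 N at the end stop and 15–18 N at the fence.
- **Strap:** depth readings put its top level at 33.4–33.6 mm along its length; the shut position should be about 34 mm. The bar top reads 27.7 mm against 28 mm.
- **Short bar, bottle and tape roll:** the short bar is still in its groove, and the bottle region matched the starting picture closely. The tape roll region differed more (mean 10.8 grey levels against 2.8 for the bottle). The gripper's shadow falls near the roll in the last picture, which may explain it. The arm never went near the roll at low height, and it looked unmoved.

One reading was off: the first push on the fence briefly showed about 75 N upward on the wrist (limit 120 N). The fingers were also tilted slightly during that step. I backed off and pushed again more gently.

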